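Pin the lid of the vegetable cutter

TASK

Lock the lid of the bench vegetable cutter: take the red-headed lock pin out of its parking boss, set it in the bright steel bush of the lid, and with light pressure slide pin and lid clockwise together until you feel the pin tip drop into the hole hidden under the lid, then push the pin fully home and let go. Do not lean hard on the pin, and leave the deli cup, timer and scraper where they are.

Things in the scene. Friction and masses are not known exactly. Their poses are not given: they have to be found in the camera images.
- cutter: Fixed bench vegetable cutter: white base 212 x 212 mm, round aluminium bowl on it, slate-blue lid with its top at 140 mm. Origin: centre of the underside, on the vertical axis on which the lid turns; x points to its back (the front with green and red buttons looks to -x), y to its left, z up. Discharge spout at the front right. Feed tube on the lid 80 mm wide, 205 mm high, behind the axis.
- park (a point): Centre of the top of the parking boss at the cutter's left, 100 mm above the worktop: aluminium post 35 mm across with a vertical 14 mm bore, 50 mm deep, in which the pin stands at the start with its collar on the boss. It lies 34 mm clear of the lid's rim; the line from lid_axis to it leads straight away from the lid.
- lid_axis (a point): Point on the vertical axis on which the lid turns, 152 mm above the worktop, level with the top of the bush. The bush and the hidden hole both lie on a circle of 85 mm radius about this axis.
- lid (a joint): Turn of the lid in rad, growing clockwise seen from above, free from 0 to 1.05 against slight friction (0.25 N m, 3 N at the bush). At 0 the bush stands on its circle 0.45 rad to the right of the cutter's front (-x), at 0.45 right at the front. The lid cannot lift; the pin in the bush can pull it round.
- bush (a point): Centre of the upper mouth of the steel bush in the lid. Bush 33 mm across, 12 mm above the lid; bore 14 mm wide through bush and lid (16 mm). 28 mm below its mouth lies a fixed flat ring on which the pin tip slides. The ring's one 14 mm hole cannot be seen: it lies 0.2 to 0.9 rad clockwise of the bush as found. Tip on the ring: collar 16 mm above the bush; in the hole: down on it.
- lock_pin: Loose steel lock pin, upright: shank 12 mm thick, 44 mm long, with a conical nose (5 mm across at the end, 6 mm long), then a collar 28 mm across and 5 mm thick, then a round red head 18 mm thick and 40 mm high; 89 mm in all, about 0.12 kg, round, so its yaw does not matter. Origin at the tip, z up along the pin. Never press pin and cutter together with over 45 N (bush and ring, all directions).
- pin_collar (a point): Centre of the underside of the pin's collar, 44 mm above the tip; it rests on the bush when the pin is home.
- pin_head (a point): Point on the pin's axis at which to grip the red head, 74 mm above the tip (25 mm above the top of the collar).
- deli_cup: Pale grey round deli cup with red contents, 103 mm across the rim, 100 mm high, loose, at the front right of the cutter. Origin: centre of its underside. Leave alone.
- timer: White kitchen timer with a red dial, about 65 mm cube, loose, at the front left. Origin: centre of its underside. Leave alone.
- scraper: Steel bench scraper with a black grip, 100 x 156 x 14 mm, loose, lying on the worktop to the right. Origin: centre of its underside. Leave alone.

How it is judged:
By the outcome, as a careful person would: the job done as asked, in the order asked, and still so for the second after the job is handed in, with the robot touching nothing.
It also fails if it takes over 72 s, if anything falls off the work surface, if the arm or the gripper's body presses on something with over 40 N, if the wrist force passes 120 N, or if a joint passes its speed limit or range.

ROBOT

A 7-joint arm with a two-finger parallel gripper is mounted at the origin on a cart in front of the work surface, level with it; the furniture and walls round the work are solid. World frame = base frame: x ahead of the robot, y to its left, z up, the work surface at z = 0. Lengths are in m, angles in rad, forces in N, time in s.
With the tool pointing down it reaches from about 0.425 to 0.8 m from the base axis. Payload 8.3 kg.
Tool frame: the origin (TCP) lies midway between the tips of the shut fingers; the grasp point (between the pads) lies manip.tcp_to_grasp behind it (manip.tcp_to_grasp is the distance from the TCP to the grasp point, in m); z points along the fingers, y is the line along which they close (so a half turn about z gives the same grasp; the last joint's range is limited). The gripper opens to 85 mm and grips with 20 to 120 N. Pads are 22 mm wide; open, the fingers measure 114 mm over their backs; the gripper's body (76 mm by 85 mm) begins 54 mm behind the grasp point. The pads swing forward as they close: fully open they stand 13 mm farther back than shut.
Start: joints at [1.096, 0.383, 0.016, 1.37, -0.006, 1.388, -0.046], TCP at [0.25, -0.573, 0.231] pointing down, gripper open.
Joint ranges: [-2.95, 2.95], [-0.25, 2.06], [-1.52, 1.56], [0.18, 2.33], [-1.44, 4.58], [0.02, 2.06], [-3.01, 3.01]. Speed limits (rad/s): [2.39, 2.39, 3.01, 3.01, 3.14, 3.14, 3.14].

INTERFACE

Orientations are given as a 3x3 rotation matrix whose columns are the frame's x, y, z axes.
In Python, from station import monitor, capture, job, masks_of, place_of, manip gives the robot as it stands.
- The arm moves only by the shell command python3 -m pendant 'ROWS' [FORCE]. ROWS is a JSON object whose one key "motion" holds a list of rows, each an object with "translation": the shift along the tool's x, y, z in m, a list of three; "spin": the turn about the tool's z in rad; "gripper": the finger opening in m, from 0 to 0.0854. A call has exactly 10 rows; each row is the pose to reach, as a shift and turn from the pose commanded when the call began, along the tool's axes at that moment; what a row does not reach only later rows make up. A row lasts 1/8 s, in which the tool goes at most 62.5 mm and 10.7 degrees, less where a joint would pass 70% of its speed; a pose out of reach is approached as far as the arm can. A call with a gripper value outside its range is refused whole. The fingers move at their own pace and stop on an object; FORCE is the grip in N (left out, the last holds). Time passes only in rows, so rows that repeat a pose let the fingers close, or fill a call up. It gives the time, the measured TCP pose, the force, the opening and the grip force at its end, in the units of the state.
- monitor.sense(): the state, without advancing time (a new reading comes with each control period).
- capture(name): name is "scene" or "top" or "wrist"; returns a dict with "image" (480x640x3 uint8, red, green, blue), "vfov" (degrees; the focal length in pixels is half the picture's height over the tangent of half this angle, whatever the lens; pixels are square), "cx", "cy" (the principal point, pixels), "eye" and "orientation" of the camera in the world; the wrist camera has in their place "mount" (4x4, takes a point from camera to tool coordinates, whose origin is the TCP and whose axes are the flange's). Camera axes: x right, y down, z forward; pixel columns grow to the right and rows downward; lengths in m; the calibration is good to about 2 mm. A picture is of the moment at which its call begins: read the wrist's pose just before it. There is no depth.
- job.finish_job(): hands the job in; it is judged then, once.
Trained networks look in a picture, given as the dict that the camera call returned (one of the last four; its "shot" number tells which), for a name from the list of things; names that differ only in an ending like _2 or _b are one class to them, and where a whole thing is asked for, a point or a joint stands for the part that bears it (a point fixed in the world has none). Each returns a list of dicts, best first, with "p" (0 to 1); they miss things now and then, are a little off and sometimes report something else, mostly with a low value. They report only what shows in the picture. A call takes as long as a camera call.
- masks_of(picture, query): "region" (480x640 bool, what is visible of it) and "box" ([centre column, centre row, width, height] in pixels, round what is visible of it).
- place_of(picture, query): "centre" ([row, column] in pixels: a listed point, or the origin of a listed thing).
The state is a dict: "t": time; "joint_positions": joint angles; "qd": joint speeds; "joint_torque": joint torques, N m; "tool_pos": TCP position; "ee_rot": TCP orientation; "contact_force": force on the tool from outside, world axes, zero at the start; "torque": the same for the moment, N m; "opening": finger opening in m; "grip_force": force on a finger pad.
Only numpy, scipy, OpenCV 4.12 (cv2) and the standard library are available. Lean on these libraries where they do the work, as an engineer would, in place of code of your own. Each camera call takes 0.05 s, during which the arm holds its last target. There are 200 camera calls.

## Working session

There is one attempt and no reset: what is moved stays moved. The work goes in short steps, Python scripts to look and compute and a shell command to move; the robot and the scene stay as the last step left them, time stands still between calls to the robot, and variables do not carry over. Pictures are saved under pics/ and viewed, at most 10 in all, crops included, and the job is handed in when it is done.

```bash
mkdir -p pics; ls
cat > h.py <<'E'
import numpy as np, cv2
from station import monitor, capture, job, masks_of, place_of, manip
def cam(p, s=None):
    if 'eye' in p: return np.array(p['eye']),np.array(p['orientation'])
    M=np.array(p['mount']); R=np.array(s['ee_rot']); t=np.array(s['tool_pos'])
    return t+R@M[:3,3], R@M[:3,:3]
def ray(p,rc,s=None):
    e,R=cam(p,s); f=240/np.tan(np.radians(p['vfov'])/2)
    d=R@np.array([(rc[1]-p['cx'])/f,(rc[0]-p['cy'])/f,1]); return e,d
def atz(p,rc,z,s=None):
    e,d=ray(p,rc,s); return e+d*(z-e[2])/d[2]
def tri(rays):
    A=0;b=0
    for e,d in rays:
        d=d/np.linalg.norm(d);P=np.eye(3)-np.outer(d,d);A=A+P;b=b+P@e
    return np.linalg.solve(A,b)
def save(p,n): cv2.imwrite('pics/'+n,p['image'][:,:,::-1])
E
python3 - <<'E'
from h import *
np.set_printoptions(precision=4,suppress=True)
s=monitor.sense(); print(s, manip.tcp_to_grasp)
P={n:capture(n) for n in('scene','top','wrist')}
Z=dict(pin_head=.13,pin_collar=.1,park=.1,bush=.152,lid_axis=.152,cutter=0,deli_cup=0,timer=0,scraper=0,lock_pin=.056)
for n,p in P.items(): save(p,n+'0.png'); print(n,p['vfov'],cam(p,s)[0],list(p))
for q,z in Z.items():
    r=[]
    for n,p in P.items():
        o=place_of(p,q)
        if o: print(q,n,round(o[0]['p'],2),np.array(o[0]['centre']),atz(p,o[0]['centre'],z,s))
        if o and o[0]['p']>.5 and n!='wrist': r.append(ray(p,o[0]['centre'],s))
    if len(r)>1: print('   tri',tri(r))
cv2.imwrite('pics/both.png',cv2.resize(np.hstack([P['scene']['image'],P['top']['image']]),(800,300))[:,:,::-1])
E
```

```text
pics
{'t': 0.0, 'joint_positions': array([ 1.0961,  0.3842,  0.0164,  1.3712, -0.0063,  1.3882, -0.0465]), 'qd': array([-0.0022, -0.0021, -0.0009,  0.0006, -0.0005, -0.0001, -0.0012]), 'joint_torque': array([  0.    , -62.7603,   0.8447, -37.182 ,   0.0166,   0.0142,
        -0.    ]), 'tool_pos': array([ 0.25  , -0.5723,  0.2303]), 'ee_rot': array([[ 0.9164,  0.4003, -0.0008],
       [ 0.4003, -0.9164,  0.0018],
       [-0.    , -0.002 , -1.    ]]), 'contact_force': array([-0.8138,  0.4936, -0.0137]), 'torque': array([0.0236, 0.0009, 0.0246]), 'grip_force': 0.0, 'opening': 0.08510100092886229} 0.0187
scene 42.36395735168009 [-0.3966  0.9781  1.0729] ['image', 'vfov', 'cx', 'cy', 'eye', 'orientation', 'shot']
top 47.30416009481261 [ 0.2825 -0.0077  1.6257] ['image', 'vfov', 'cx', 'cy', 'eye', 'orientation', 'shot']
wrist 62.322708233687095 [ 0.3171 -0.5433  0.3726] ['image', 'vfov', 'cx', 'cy', 'mount', 'shot']
pin_head scene 0.63 [283.2 212.7] [0.5112 0.3314 0.13  ]
pin_head top 0.62 [235.7 211.4] [0.5225 0.3202 0.13  ]
   tri [0.5242 0.3227 0.117 ]
pin_collar scene 0.73 [361.2 229.
[... 424 characters left out ...]
0.2003 0.152 ]
cutter scene 0.72 [292.8 214.8] [0.603  0.2628 0.    ]
cutter top 0.71 [222.9 264.4] [0.5806 0.189  0.    ]
   tri [ 0.6129  0.2171 -0.0424]
deli_cup scene 0.73 [252.5 373.4] [ 0.4116 -0.1542  0.    ]
deli_cup top 0.57 [277.  377.9] [ 0.4135 -0.1492  0.    ]
   tri [ 0.4115 -0.1503  0.0026]
timer scene 0.87 [360. 230.] [0.3997 0.3869 0.    ]
timer top 0.79 [288.  196.2] [0.3864 0.3911 0.    ]
   tri [0.3884 0.3909 0.0108]
scraper scene 0.68 [209.6 405.9] [ 0.4739 -0.3951  0.    ]
scraper top 0.7 [255.2 458.1] [ 0.476  -0.3892  0.    ]
   tri [ 0.4736 -0.3899  0.0029]
lock_pin scene 0.57 [306.  222.1] [0.5016 0.3185 0.056 ]
lock_pin top 0.47 [240.6 215.3] [0.5198 0.3248 0.056 ]
```

View pics/top0.png

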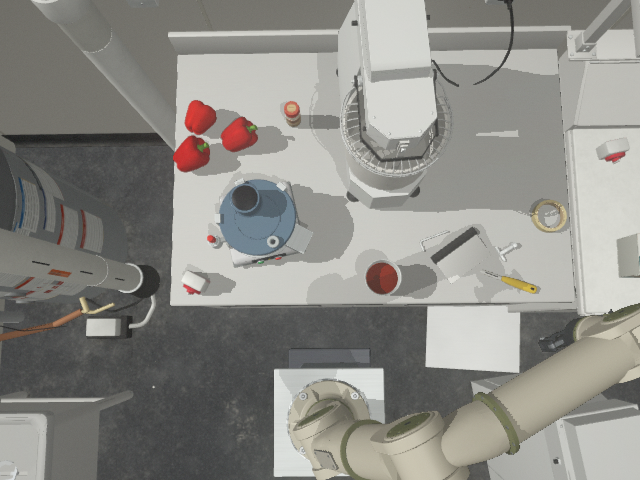

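View pics/scene0.png

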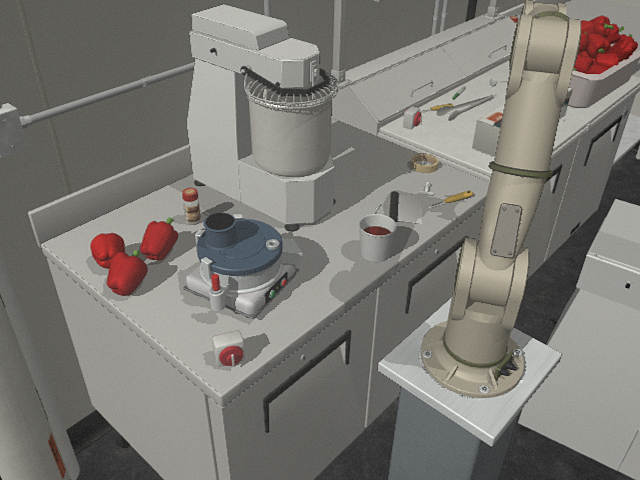

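The top view shows the red pin at about (211,239), the steel bush at (274,241), the lid centre at (258,215) and the feed tube at (245,197). The cup is at (382,278), the timer at (194,283) and the scraper at (460,252). The network results agree with the pictures, apart from pin_collar. I'll swing over, past the cup, to get a close look.

```bash
python3 -m pendant '{"motion":[
{"translation":[0.037,-0.03,-0.02],"spin":-0.085,"gripper":0.085},
{"translation":[0.074,-0.06,-0.04],"spin":-0.17,"gripper":0.085},
{"translation":[0.111,-0.09,-0.06],"spin":-0.255,"gripper":0.085},
{"translation":[0.148,-0.12,-0.07],"spin":-0.34,"gripper":0.085},
{"translation":[0.185,-0.15,-0.08],"spin":-0.425,"gripper":0.085},
{"translation":[0.222,-0.18,-0.09],"spin":-0.51,"gripper":0.085},
{"translation":[0.259,-0.21,-0.09],"spin":-0.595,"gripper":0.085},
{"translation":[0.296,-0.24,-0.09],"spin":-0.68,"gripper":0.085},
{"translation":[0.333,-0.27,-0.09],"spin":-0.765,"gripper":0.085},
{"translation":[0.37,-0.3,-0.09],"spin":-0.85,"gripper":0.085}]}'
cat >> h.py <<'E'
def go(target):
    "shift in tool axes from the measured TCP to a world target"
    s=monitor.sense(); return np.array(s['ee_rot']).T@(np.array(target)-s['tool_pos'])
E
python3 -c "
from h import *
s=monitor.sense();print(s['tool_pos'],s['ee_rot'],s['joint_positions'],go([.49,.2,.32]))"
```

```text
t: 2.9
tool_pos: [0.4697, -0.1483, 0.3216]
ee_rot: [[0.302, 0.953, 0.001], [0.953, -0.302, -0.0], [-0.0, 0.001, -1.0]]
contact_force: [0.7, 0.1, 0.0]
opening: 0.085
grip_force: 0.0
[ 0.46966145 -0.14829446  0.32158451] [[ 3.01577219e-01  9.53441560e-01  6.09830993e-04]
 [ 9.53441745e-01 -3.01577059e-01 -3.41217463e-04]
 [-1.41419873e-04  6.84341740e-04 -9.99999756e-01]] [ 0.61760909  0.08755107 -0.40523631  1.5429693   0.03473195  1.51749455
 -0.09441314] [ 0.33821234 -0.08564708  0.00147807]
```

```bash
python3 -m pendant '{"motion":[
{"translation":[0.042,-0.011,0],"spin":-0.087,"gripper":0.085},
{"translation":[0.084,-0.022,0],"spin":-0.174,"gripper":0.085},
{"translation":[0.126,-0.033,0],"spin":-0.261,"gripper":0.085},
{"translation":[0.168,-0.044,0],"spin":-0.348,"gripper":0.085},
{"translation":[0.21,-0.055,0],"spin":-0.435,"gripper":0.085},
{"translation":[0.252,-0.066,0],"spin":-0.522,"gripper":0.085},
{"translation":[0.294,-0.077,0],"spin":-0.609,"gripper":0.085},
{"translation":[0.338,-0.086,0],"spin":-0.69,"gripper":0.085},
{"translation":[0.338,-0.086,0],"spin":-0.69,"gripper":0.085},
{"translation":[0.338,-0.086,0],"spin":-0.69,"gripper":0.085}]}'
cat > look.py <<'E'
from h import *
import sys
np.set_printoptions(precision=4,suppress=True)
s=monitor.sense(); w=capture('wrist'); t=capture('top'); c=capture('scene')
save(w,sys.argv[1]+'.png'); print(s['tool_pos'],s['ee_rot'][:,1],s['joint_positions'],cam(w,s)[0])
Z=dict(pin_head=.13,park=.1,bush=.152,lid_axis=.152)
for q,z in Z.items():
    r=[]
    for n,p in (('w',w),('t',t),('c',c)):
        for o in place_of(p,q)[:2]:
            print(q,n,round(o['p'],2),np.array(o['centre']),atz(p,o['centre'],z,s))
        o=place_of(p,q)
        if o and o[0]['p']>.5: r.append(ray(p,o[0]['centre'],s))
    if len(r)>1: print('   tri',tri(r))
E
python3 look.py w1
```

```text
t: 4.15
tool_pos: [0.4901, 0.1981, 0.3212]
ee_rot: [[-0.371, 0.928, -0.0], [0.928, 0.371, -0.0], [-0.0, -0.0, -1.0]]
contact_force: [0.5, -0.9, -0.4]
opening: 0.0849
grip_force: 0.0
[0.4901 0.1981 0.3212] [ 0.9285  0.3714 -0.0002] [ 0.1819  0.2152 -0.7495  1.4436  0.1462  1.5399 -0.18  ] [0.4641 0.2655 0.4635]
pin_head w 0.67 [ 74.4 412.8] [0.5148 0.3216 0.13  ]
pin_head c 0.59 [280.8 215.3] [0.5134 0.3218 0.13  ]
   tri [0.5146 0.3214 0.1291]
park w 0.94 [ 77.1 405.9] [0.5148 0.3225 0.1   ]
park t 0.29 [255.1 459.1] [ 0.4644 -0.3685  0.1   ]
park c 0.82 [292.5 216.2] [0.5083 0.3265 0.1   ]
   tri [0.515  0.3228 0.0936]
bush w 0.71 [271.6 318. ] [0.5039 0.1485 0.152 ]
bush t 0.96 [242.2 273.8] [0.4991 0.1447 0.152 ]
bush c 0.78 [241.1 270. ] [0.5112 0.1473 0.152 ]
   tri [0.5031 0.1483 0.1548]
lid_axis w 0.91 [253.9 418.8] [0.5757 0.1943 0.152 ]
lid_axis t 0.97 [214.  258.2] [0.5777 0.1878 0.152 ]
lid_axis c 0.56 [239.7 237.6] [0.5732 0.1987 0.152 ]
   tri [0.5802 0.191  0.1429]
```

View pics/w1.png

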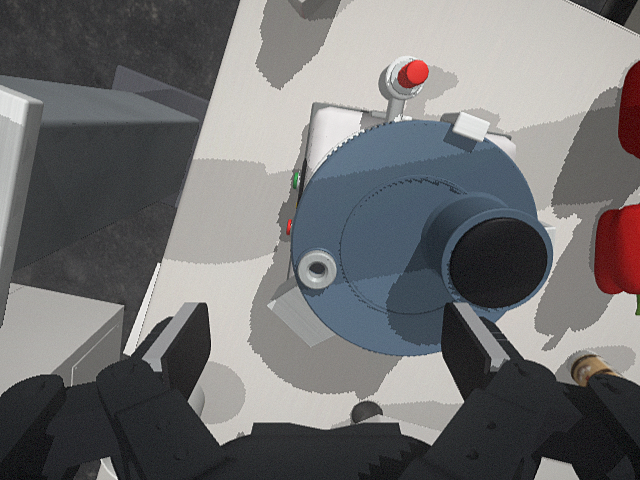

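The wrist view shows the pin head at about (414,72) on its boss, the open bush at (317,268) and the feed tube well behind. These agree with the network positions. I'll move above the pin.

```bash
python3 -m pendant '{"motion":[
{"translation":[0.035,0.023,0.01],"spin":0,"gripper":0.085},
{"translation":[0.07,0.046,0.03],"spin":0,"gripper":0.085},
{"translation":[0.105,0.069,0.06],"spin":0,"gripper":0.085},
{"translation":[0.105,0.069,0.1],"spin":0,"gripper":0.085},
{"translation":[0.105,0.069,0.121],"spin":0,"gripper":0.085},
{"translation":[0.105,0.069,0.121],"spin":0,"gripper":0.085},
{"translation":[0.105,0.069,0.121],"spin":0,"gripper":0.085},
{"translation":[0.105,0.069,0.121],"spin":0,"gripper":0.085},
{"translation":[0.105,0.069,0.121],"spin":0,"gripper":0.085},
{"translation":[0.105,0.069,0.121],"spin":0,"gripper":0.085}]}'
python3 look.py w2
python3 - <<'E'
from h import *
s=monitor.sense(); w=capture('wrist')
hsv=cv2.cvtColor(w['image'],cv2.COLOR_RGB2HSV)
m=((hsv[...,1]>160)&((hsv[...,0]<8)|(hsv[...,0]>172))&(hsv[...,2]>60)).astype(np.uint8)
n,l,st,ce=cv2.connectedComponentsWithStats(m)
for i in range(1,n):
    if st[i,4]>200: print(st[i],ce[i],atz(w,ce[i][::-1],.135,s))
E
```

```text
t: 6.75
tool_pos: [0.5152, 0.3217, 0.2008]
ee_rot: [[-0.372, 0.928, 0.001], [0.928, 0.372, 0.0], [0.0, 0.001, -1.0]]
contact_force: [0.5, -0.4, -0.7]
opening: 0.085
grip_force: 0.0
[0.5152 0.3217 0.2008] [0.9283 0.3718 0.0008] [-0.0662  0.462  -0.7589  1.4429  0.3191  1.3619 -0.4572] [0.489  0.3889 0.3431]
pin_head w 0.86 [251.2 324.7] [0.5154 0.322  0.13  ]
pin_head c 0.71 [279.1 216.6] [0.5159 0.3158 0.13  ]
   tri [0.5141 0.3202 0.1324]
park w 0.21 [252.3 321.5] [0.5175 0.3111 0.1   ]
park c 0.92 [291.4 216.9] [0.5101 0.3229 0.1   ]
bush t 0.91 [242.3 271.3] [0.4989 0.1515 0.152 ]
bush t 0.47 [222.9 263.9] [0.5527 0.172  0.152 ]
bush c 0.96 [241.9 271. ] [0.507  0.1478 0.152 ]
   tri [0.4995 0.1522 0.1578]
lid_axis c 0.59 [237.3 239.6] [0.5772 0.1886 0.152 ]
[159  18  55  55 989] [182.1132457   40.61678463] [0.41213081 0.39650559 0.135     ]
[ 309  227   33   47 1227] [324.82314588 250.36267319] [0.51444823 0.32410012 0.135     ]
[615 269  25  32 468] [629.45299145 284.86965812] [0.68206251 0.36930009 0.135     ]
[606 347  34  39 859] [626.33876601 363.98603027] [0.70992326 0.32489391 0.135     ]
[589 348  23  29 270] [598.2        362.58518519] [0.69366019 0.31939937 0.135     ]
```

View pics/w2.png

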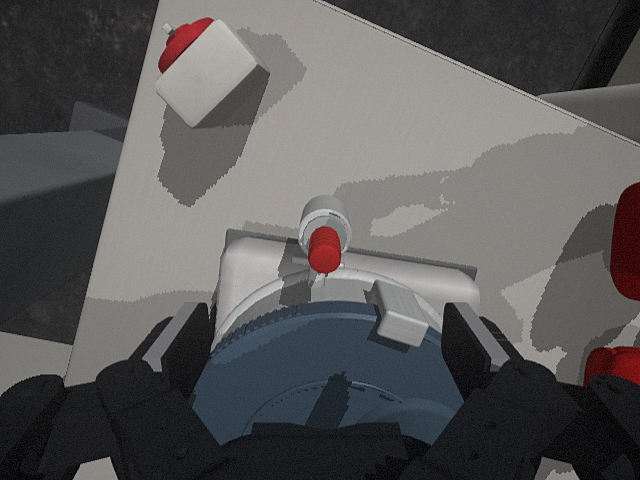

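The pin head at (325,250) is centred between the fingers. A white lug on the lid at (400,315) lies close to the right finger's path, so I'll turn 0.25 rad to swing that finger outward, then go down and grip.

```bash
python3 -m pendant '{"motion":[
{"translation":[0,0,0.01],"spin":-0.13,"gripper":0.07},
{"translation":[0,0,0.02],"spin":-0.25,"gripper":0.07},
{"translation":[0,0,0.035],"spin":-0.25,"gripper":0.07},
{"translation":[0,0,0.05],"spin":-0.25,"gripper":0.07},
{"translation":[0,0,0.065],"spin":-0.25,"gripper":0.07},
{"translation":[0,0,0.08],"spin":-0.25,"gripper":0.07},
{"translation":[0,0,0.09],"spin":-0.25,"gripper":0.07},
{"translation":[0,0,0.09],"spin":-0.25,"gripper":0.07},
{"translation":[0,0,0.09],"spin":-0.25,"gripper":0.07},
{"translation":[0,0,0.09],"spin":-0.25,"gripper":0.07}]}' 40
python3 -c "
from h import *
s=monitor.sense();w=capture('wrist');save(w,'w3.png');print(s['tool_pos'])"
```

```text
t: 9.4
tool_pos: [0.5153, 0.3219, 0.1111]
ee_rot: [[-0.59, 0.807, 0.001], [0.807, 0.59, 0.001], [-0.0, 0.001, -1.0]]
contact_force: [-0.7, -0.2, 0.6]
opening: 0.0702
grip_force: 0.0
[0.51534458 0.32188613 0.11105463]
```

View pics/w3.png

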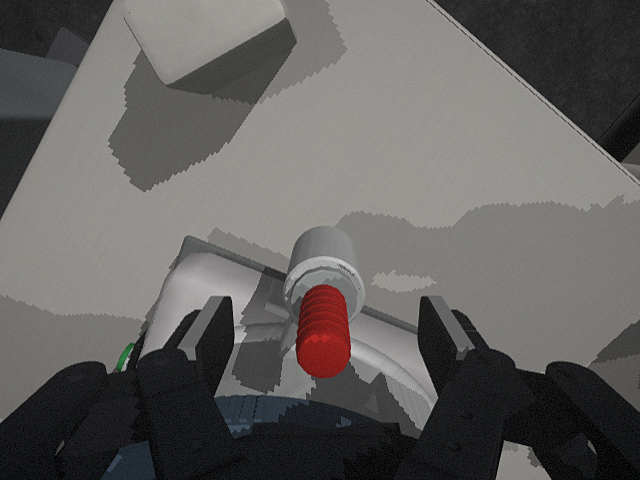

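The head runs from (325,290) to (325,370), between the pads, with nothing else near the fingers. I'll check the numbers, then grip.

```bash
python3 - <<'E'
from h import *
s=monitor.sense();w=capture('wrist')
R=s['ee_rot'];e,C=cam(w,s);f=240/np.tan(np.radians(w['vfov'])/2)
for z in(.105,.13,.145):
    p=C.T@(np.array([*s['tool_pos'][:2],z])-e);print(z,p[0]/p[2]*f+w['cx'],p[1]/p[2]*f+w['cy'])
o=place_of(w,'pin_head')
if o: print(o[0],R.T@(atz(w,o[0]['centre'],.13,s)-s['tool_pos']))
E
python3 -m pendant '{"motion":[
{"translation":[0,0,0],"spin":0,"gripper":0.04},
{"translation":[0,0,0],"spin":0,"gripper":0.02},
{"translation":[0,0,0],"spin":0,"gripper":0.01},
{"translation":[0,0,0],"spin":0,"gripper":0.01},
{"translation":[0,0,0],"spin":0,"gripper":0.01},
{"translation":[0,0,0],"spin":0,"gripper":0.01},
{"translation":[0,0,0],"spin":0,"gripper":0.01},
{"translation":[0,0,0],"spin":0,"gripper":0.01},
{"translation":[0,0,0],"spin":0,"gripper":0.01},
{"translation":[0,0,0],"spin":0,"gripper":0.01}]}' 50
```

```text
0.105 323.4439795588187 301.95015462098866
0.13 323.12535873649813 333.64137268548626
0.145 322.87514319505686 358.52874579936
t: 10.8
tool_pos: [0.515, 0.3216, 0.1104]
ee_rot: [[-0.59, 0.807, 0.0], [0.807, 0.59, 0.0], [-0.0, 0.0, -1.0]]
contact_force: [-1.8, -2.0, 3.6]
opening: 0.0168
grip_force: 48.8
```

```bash
python3 -m pendant '{"motion":[
{"translation":[0,0,-0.005],"spin":0,"gripper":0.01},
{"translation":[0,0,-0.015],"spin":0,"gripper":0.01},
{"translation":[0,0,-0.03],"spin":0,"gripper":0.01},
{"translation":[0,0,-0.05],"spin":0,"gripper":0.01},
{"translation":[0,0,-0.07],"spin":0,"gripper":0.01},
{"translation":[0,0,-0.09],"spin":0,"gripper":0.01},
{"translation":[0,0,-0.11],"spin":0,"gripper":0.01},
{"translation":[0,0,-0.12],"spin":0,"gripper":0.01},
{"translation":[0,0,-0.12],"spin":0,"gripper":0.01},
{"translation":[0,0,-0.12],"spin":0,"gripper":0.01}]}'
python3 -c "
from h import *
print(go([.5035,.1475,.25]))"
```

```text
t: 12.05
tool_pos: [0.5148, 0.3213, 0.2296]
ee_rot: [[-0.59, 0.807, -0.001], [0.807, 0.59, -0.001], [0.0, -0.001, -1.0]]
contact_force: [0.6, 0.2, -1.6]
opening: 0.0167
grip_force: 48.8
[-0.13367027 -0.11166844 -0.02025566]
```

```bash
python3 -m pendant '{"motion":[
{"translation":[-0.01,-0.01,-0.01],"spin":0,"gripper":0.01},
{"translation":[-0.03,-0.03,-0.02],"spin":0,"gripper":0.01},
{"translation":[-0.055,-0.05,-0.02],"spin":0,"gripper":0.01},
{"translation":[-0.08,-0.07,-0.02],"spin":0,"gripper":0.01},
{"translation":[-0.105,-0.09,-0.02],"spin":0,"gripper":0.01},
{"translation":[-0.124,-0.106,-0.02],"spin":0,"gripper":0.01},
{"translation":[-0.134,-0.112,-0.02],"spin":0,"gripper":0.01},
{"translation":[-0.134,-0.112,-0.02],"spin":0,"gripper":0.01},
{"translation":[-0.134,-0.112,-0.02],"spin":0,"gripper":0.01},
{"translation":[-0.134,-0.112,-0.02],"spin":0,"gripper":0.01}]}'
cat > look2.py <<'E'
from h import *
import sys
np.set_printoptions(precision=4,suppress=True)
s=monitor.sense(); w=capture('wrist'); c=capture('scene'); t=capture('top')
tp=s['tool_pos'];tip=tp-[0,0,.0544]
print(tp)
Z=dict(pin_head=tip[2]+.074,pin_collar=tip[2]+.044,lock_pin=tip[2],bush=.152,lid_axis=.152)
for q,z in Z.items():
    for n,p in (('w',w),('t',t),('c',c)):
        for o in place_of(p,q)[:1]: print(q,n,round(o['p'],2),np.array(o['centre']),atz(p,o['centre'],z,s))
im=w['image'][200:440,180:480]
cv2.imwrite('pics/'+sys.argv[1]+'.png',cv2.resize(im,None,fx=2.5,fy=2.5)[:,:,::-1])
np.savez(sys.argv[1],img=w['image'])
E
python3 look2.py w4
```

```text
t: 13.3
tool_pos: [0.5034, 0.1486, 0.2503]
ee_rot: [[-0.592, 0.806, -0.0], [0.806, 0.592, 0.001], [0.001, 0.0, -1.0]]
contact_force: [-0.1, 0.3, -2.2]
opening: 0.0168
grip_force: 48.9
[0.5034 0.1486 0.2503]
pin_head w 0.63 [334.1 323.4] [0.5034 0.1487 0.2699]
pin_head c 0.54 [237.1 238.8] [0.4543 0.2904 0.2699]
pin_collar w 0.84 [294.  323.8] [0.5026 0.1499 0.2399]
pin_collar c 0.76 [213.  274.3] [0.4977 0.1423 0.2399]
lock_pin w 0.87 [263.5 322.2] [0.5034 0.147  0.1959]
lock_pin t 0.23 [254.5 459.9] [ 0.4545 -0.348   0.1959]
lock_pin c 0.72 [226.5 274.4] [0.5029 0.1385 0.1959]
bush w 0.89 [238.4 323.2] [0.5033 0.1477 0.152 ]
bush c 0.65 [241.6 273.5] [0.5034 0.1427 0.152 ]
lid_axis w 0.73 [245.  454.4] [0.5731 0.1936 0.152 ]
lid_axis c 0.59 [238.8 236.6] [0.5778 0.1979 0.152 ]
```

View pics/w4.png

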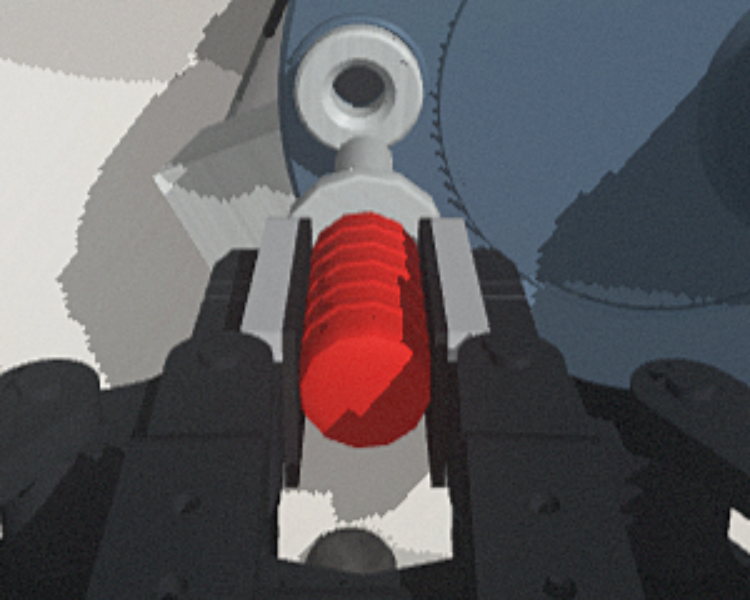

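The pin hangs upright over the bush. The bush mouth is at full-image pixel (324,235) and the shank points at it along column 323. I'll work out the remaining offset.

Run:
```python
from h import *
s=monitor.sense();w=capture('wrist')
e,C=cam(w,s);f=240/np.tan(np.radians(w['vfov'])/2)
for z in(.14,.152,.196,.24,.285):
    p=C.T@(np.array([*s['tool_pos'][:2],z])-e);print(z,p[0]/p[2]*f+w['cx'],p[1]/p[2]*f+w['cy'])
g=cv2.cvtColor(w['image'],cv2.COLOR_RGB2GRAY)[195:275,285:365]
print('\n'.join(f'{195+i} {g[i,36]} {g[i,39]} {g[i,42]}' for i in range(5,75)))
```

```text
0.14 324.3218472392859 232.14280573916184
0.152 324.25759894700695 237.3366239581313
0.196 323.9614789454553 261.2749016073276
0.24 323.51551114958744 297.3268429289079
0.285 322.74448805768594 359.65618492258693
200 101 100 103
201 103 104 105
202 100 101 96
203 90 87 93
204 100 110 100
205 109 110 114
206 104 101 102
207 105 116 104
208 141 155 152
209 146 166 166
210 185 197 199
211 200 205 213
212 185 193 197
213 178 179 183
214 175 182 178
215 175 181 177
216 175 178 181
217 173 178 177
218 177 177 177
219 178 178 180
220 182 189 178
221 159 144 141
222 121 102 96
223 98 106 97
224 85 76 72
225 63 53 60
226 58 61 51
227 61 58 57
228 61 58 56
229 61 62 56
230 60 59 64
231 58 56 55
232 57 59 59
233 56 56 61
234 57 57 57
235 61 58 59
236 58 59 56
237 58 52 51
238 54 57 58
239 80 60 45
240 166 57 75
241 177 141 130
242 171 168 138
243 171 159 130
244 176 150 147
245 202 194 183
246 212 212 188
247 213 204 185
248 212 201 180
249 211 202 181
250 191 189 179
251 174 176 172
252 177 180 176
253 184 183 171
254 167 157 160
255 134 139 158
256 123 146 163
257 125 144 165
258 134 148 160
259 130 147 158
260 132 151 165
261 131 151 163
262 134 156 166
263 140 153 164
264 134 156 163
265 134 148 167
266 124 149 165
267 139 151 159
268 147 157 160
269 153 166 162
```

```bash
python3 -m pendant '{"motion":[
{"translation":[0.001,0,0.01],"spin":0,"gripper":0.01},
{"translation":[0.001,0,0.02],"spin":0,"gripper":0.01},
{"translation":[0.001,0,0.03],"spin":0,"gripper":0.01},
{"translation":[0.001,0,0.038],"spin":0,"gripper":0.01},
{"translation":[0.001,0,0.043],"spin":0,"gripper":0.01},
{"translation":[0.001,0,0.046],"spin":0,"gripper":0.01},
{"translation":[0.001,0,0.049],"spin":0,"gripper":0.01},
{"translation":[0.001,0,0.049],"spin":0,"gripper":0.01},
{"translation":[0.001,0,0.049],"spin":0,"gripper":0.01},
{"translation":[0.001,0,0.049],"spin":0,"gripper":0.01}]}'
python3 look2.py w5
```

```text
t: 15.5
tool_pos: [0.5032, 0.1482, 0.2015]
ee_rot: [[-0.59, 0.807, 0.0], [0.807, 0.59, 0.0], [-0.0, 0.0, -1.0]]
contact_force: [-0.2, 0.2, -1.3]
opening: 0.0167
grip_force: 48.9
[0.5032 0.1482 0.2015]
pin_head w 0.71 [331.3 321.1] [0.5019 0.1488 0.2211]
pin_head c 0.46 [221.5 268.4] [0.5022 0.1582 0.2211]
pin_collar w 0.77 [295.5 323.6] [0.5027 0.1488 0.1911]
pin_collar c 0.57 [231.2 273.1] [0.496  0.1497 0.1911]
lock_pin w 0.96 [259.5 322.3] [0.5019 0.1484 0.1471]
lock_pin c 0.77 [243.7 272.1] [0.5045 0.1467 0.1471]
bush w 0.9 [265.3 320.7] [0.5021 0.1468 0.152 ]
bush c 0.66 [240.6 274. ] [0.5055 0.139  0.152 ]
lid_axis w 0.76 [273.9 485.2] [0.5737 0.1934 0.152 ]
lid_axis c 0.61 [235.8 239.3] [0.5824 0.1849 0.152 ]
```

View pics/w5.png

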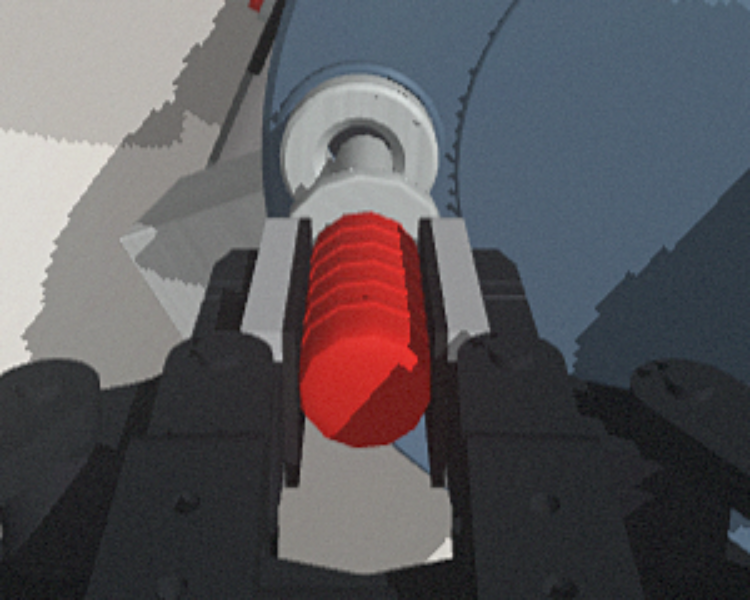

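The nose is inside the bush mouth with no contact force. I'll ease down to about 5 mm above the ring.

```bash
python3 -m pendant '{"motion":[
{"translation":[0,0,0.002],"spin":0,"gripper":0.01},
{"translation":[0,0,0.004],"spin":0,"gripper":0.01},
{"translation":[0,0,0.006],"spin":0,"gripper":0.01},
{"translation":[0,0,0.008],"spin":0,"gripper":0.01},
{"translation":[0,0,0.010],"spin":0,"gripper":0.01},
{"translation":[0,0,0.012],"spin":0,"gripper":0.01},
{"translation":[0,0,0.014],"spin":0,"gripper":0.01},
{"translation":[0,0,0.016],"spin":0,"gripper":0.01},
{"translation":[0,0,0.017],"spin":0,"gripper":0.01},
{"translation":[0,0,0.017],"spin":0,"gripper":0.01}]}'
```

```text
t: 17.65
tool_pos: [0.503, 0.1481, 0.1843]
ee_rot: [[-0.59, 0.807, -0.0], [0.807, 0.59, 0.0], [0.0, -0.0, -1.0]]
contact_force: [0.0, -0.0, -1.4]
opening: 0.0169
grip_force: 48.9
```

```bash
python3 -m pendant '{"motion":[
{"translation":[0,0,0.002],"spin":0,"gripper":0.01},
{"translation":[0,0,0.003],"spin":0,"gripper":0.01},
{"translation":[0,0,0.004],"spin":0,"gripper":0.01},
{"translation":[0,0,0.005],"spin":0,"gripper":0.01},
{"translation":[0,0,0.0055],"spin":0,"gripper":0.01},
{"translation":[0,0,0.006],"spin":0,"gripper":0.01},
{"translation":[0,0,0.006],"spin":0,"gripper":0.01},
{"translation":[0,0,0.006],"spin":0,"gripper":0.01},
{"translation":[0,0,0.006],"spin":0,"gripper":0.01},
{"translation":[0,0,0.006],"spin":0,"gripper":0.01}]}'
python3 - <<'E'
from h import *
np.set_printoptions(precision=4,suppress=True)
s=monitor.sense();tp=s['tool_pos'];R=s['ee_rot']
ax=np.array([.5755,.1928]);r=tp[:2]-ax;print(np.linalg.norm(r),tp)
ax=tp[:2]-r/np.linalg.norm(r)*.085;r=tp[:2]-ax;print('axis',ax)
for a in np.arange(0,1.01,.1):
    c,q=np.cos(-a),np.sin(-a);n=ax+np.array([[c,-q],[q,c]])@r
    print(round(a,2),n,(R.T@np.array([*(n-tp[:2]),0]))[:2]*1000)
E
```

```text
t: 18.9
tool_pos: [0.5031, 0.1481, 0.1784]
ee_rot: [[-0.59, 0.807, 0.0], [0.807, 0.59, 0.0], [-0.0, 0.0, -1.0]]
contact_force: [-1.0, -0.1, -0.7]
opening: 0.0167
grip_force: 48.8
0.08510468278078887 [0.5031 0.1481 0.1784]
axis [0.5754 0.1927]
0.0 [0.5031 0.1481] [0. 0.]
0.1 [0.499  0.1556] [8.4266 1.0877]
0.2 [0.4956 0.1634] [16.7024  3.0111]
0.3 [0.4931 0.1715] [24.7449  5.7512]
0.4 [0.4914 0.1798] [32.4737  9.2805]
0.5 [0.4905 0.1883] [39.8115 13.5637]
0.6 [0.4905 0.1968] [46.6851 18.5582]
0.7 [0.4913 0.2052] [53.0257 24.2138]
0.8 [0.493  0.2135] [58.77   30.4742]
0.9 [0.4955 0.2217] [63.8606 37.2769]
1.0 [0.4988 0.2295] [68.2466 44.5537]
```

```bash
python3 -m pendant '{"motion":[
{"translation":[0,0,0.0003],"spin":0,"gripper":0.01},
{"translation":[0,0,0.0006],"spin":0,"gripper":0.01},
{"translation":[0,0,0.0009],"spin":0,"gripper":0.01},
{"translation":[0,0,0.0012],"spin":0,"gripper":0.01},
{"translation":[0,0,0.0012],"spin":0,"gripper":0.01},
{"translation":[0,0,0.0012],"spin":0,"gripper":0.01},
{"translation":[0,0,0.0012],"spin":0,"gripper":0.01},
{"translation":[0,0,0.0012],"spin":0,"gripper":0.01},
{"translation":[0,0,0.0012],"spin":0,"gripper":0.01},
{"translation":[0,0,0.0012],"spin":0,"gripper":0.01}]}'
```

```text
t: 20.15
tool_pos: [0.5033, 0.1482, 0.1781]
ee_rot: [[-0.59, 0.807, 0.001], [0.807, 0.59, -0.0], [-0.001, 0.001, -1.0]]
contact_force: [-3.4, -1.8, 8.8]
opening: 0.0163
grip_force: 49.8
```

The tip is on the ring at about 10 N (roughly 10 N per mm). I'll tabulate the arc.

```bash
python3 - <<'E'
import numpy as np
f=.0784;g=lambda a:85*np.array([np.sin(a+f)-np.sin(f),np.cos(f)-np.cos(a+f)])
for a in np.arange(0,.97,.035): print(round(a,3),g(a).round(2))
E
python3 -m pendant '{"motion":[
{"translation":[0.0015,0.0001,0],"spin":0,"gripper":0.01},
{"translation":[0.003,0.0003,0],"spin":0,"gripper":0.01},
{"translation":[0.0045,0.0005,0],"spin":0,"gripper":0.01},
{"translation":[0.006,0.0007,0],"spin":0,"gripper":0.01},
{"translation":[0.0075,0.0009,0],"spin":0,"gripper":0.01},
{"translation":[0.0084,0.0011,0],"spin":0,"gripper":0.01},
{"translation":[0.0084,0.0011,0],"spin":0,"gripper":0.01},
{"translation":[0.0084,0.0011,0],"spin":0,"gripper":0.01},
{"translation":[0.0084,0.0011,0],"spin":0,"gripper":0.01},
{"translation":[0.0084,0.0011,0],"spin":0,"gripper":0.01}]}'
```

```text
0.0 [0. 0.]
0.035 [2.96 0.28]
0.07 [5.91 0.67]
0.105 [8.84 1.16]
0.14 [11.76  1.76]
0.175 [14.65  2.45]
0.21 [17.52  3.25]
0.245 [20.36  4.15]
0.28 [23.16  5.14]
0.315 [25.93  6.23]
0.35 [28.65  7.42]
0.385 [31.34  8.7 ]
0.42 [33.97 10.08]
0.455 [36.56 11.55]
0.49 [39.1 13.1]
0.525 [41.58 14.75]
0.56 [44.   16.48]
0.595 [46.35 18.29]
0.63 [48.65 20.19]
0.665 [50.87 22.16]
0.7 [53.02 24.22]
0.735 [55.11 26.34]
0.77 [57.11 28.54]
0.805 [59.04 30.8 ]
0.84 [60.89 33.14]
0.875 [62.65 35.53]
0.91 [64.33 37.99]
0.945 [65.92 40.5 ]
t: 21.4
tool_pos: [0.5008, 0.1523, 0.1781]
ee_rot: [[-0.587, 0.809, 0.003], [0.809, 0.587, -0.004], [-0.005, 0.0, -1.0]]
contact_force: [0.5, -10.1, 8.5]
opening: 0.0166
grip_force: 49.7
```

```bash
python3 -m pendant '{"motion":[
{"translation":[0.0015,0.0003,0],"spin":0,"gripper":0.01},
{"translation":[0.003,0.0006,0],"spin":0,"gripper":0.01},
{"translation":[0.0045,0.001,0],"spin":0,"gripper":0.01},
{"translation":[0.006,0.0013,0],"spin":0,"gripper":0.01},
{"translation":[0.0075,0.0017,0],"spin":0,"gripper":0.01},
{"translation":[0.0091,0.0022,0],"spin":0,"gripper":0.01},
{"translation":[0.0091,0.0022,0],"spin":0,"gripper":0.01},
{"translation":[0.0091,0.0022,0],"spin":0,"gripper":0.01},
{"translation":[0.0091,0.0022,0],"spin":0,"gripper":0.01},
{"translation":[0.0091,0.0022,0],"spin":0,"gripper":0.01}]}'
cat > st.py <<'E'
from h import *
s=monitor.sense();p=s['tool_pos'];ax=np.array([.5754,.1927]);r=p[:2]-ax;d=r/np.linalg.norm(r);F=s['contact_force']
t=np.array([d[1],-d[0]])
a0=np.arctan2(.1481-ax[1],.5031-ax[0]);a=(a0-np.arctan2(r[1],r[0]))%(2*np.pi)
print('a %.3f r %.4f z %.4f Ft %.1f Fr %.1f Fz %.1f'%(a,np.linalg.norm(r),p[2],F[:2]@t,F[:2]@d,F[2]))
E
python3 st.py
```

```text
t: 22.65
tool_pos: [0.4969, 0.1606, 0.178]
ee_rot: [[-0.587, 0.81, 0.002], [0.81, 0.587, -0.005], [-0.005, -0.001, -1.0]]
contact_force: [-0.9, -10.1, 10.0]
opening: 0.0168
grip_force: 50.0
a 0.165 r 0.0848 z 0.1780 Ft -9.0 Fr 4.6 Fz 10.0
```

```bash
python3 -m pendant '{"motion":[
{"translation":[0.001,0.0003,0],"spin":0,"gripper":0.01},
{"translation":[0.002,0.0006,0],"spin":0,"gripper":0.01},
{"translation":[0.003,0.001,0],"spin":0,"gripper":0.01},
{"translation":[0.004,0.0013,0],"spin":0,"gripper":0.01},
{"translation":[0.005,0.0017,0],"spin":0,"gripper":0.01},
{"translation":[0.0056,0.0019,0],"spin":0,"gripper":0.01},
{"translation":[0.0056,0.0019,0],"spin":0,"gripper":0.01},
{"translation":[0.0056,0.0019,0],"spin":0,"gripper":0.01},
{"translation":[0.0056,0.0019,0],"spin":0,"gripper":0.01},
{"translation":[0.0056,0.0019,0],"spin":0,"gripper":0.01}]}'; python3 st.py
```

```text
t: 23.9
tool_pos: [0.4943, 0.1659, 0.1776]
ee_rot: [[-0.587, 0.81, 0.0], [0.81, 0.587, -0.005], [-0.005, -0.003, -1.0]]
contact_force: [-2.8, -11.8, 10.4]
opening: 0.0167
grip_force: 50.9
a 0.234 r 0.0854 z 0.1776 Ft -10.3 Fr 6.4 Fz 10.4
```

```bash
python3 -m pendant '{"motion":[
{"translation":[0.001,0.0004,0],"spin":0,"gripper":0.01},
{"translation":[0.002,0.0008,0],"spin":0,"gripper":0.01},
{"translation":[0.003,0.0012,0],"spin":0,"gripper":0.01},
{"translation":[0.004,0.0017,0],"spin":0,"gripper":0.01},
{"translation":[0.005,0.0021,0],"spin":0,"gripper":0.01},
{"translation":[0.0055,0.0023,0],"spin":0,"gripper":0.01},
{"translation":[0.0055,0.0023,0],"spin":0,"gripper":0.01},
{"translation":[0.0055,0.0023,0],"spin":0,"gripper":0.01},
{"translation":[0.0055,0.0023,0],"spin":0,"gripper":0.01},
{"translation":[0.0055,0.0023,0],"spin":0,"gripper":0.01}]}'; python3 st.py
```

```text
t: 25.15
tool_pos: [0.4918, 0.1716, 0.1771]
ee_rot: [[-0.587, 0.809, -0.002], [0.809, 0.587, -0.006], [-0.004, -0.005, -1.0]]
contact_force: [-7.1, -12.2, 10.5]
opening: 0.0168
grip_force: 52.1
a 0.305 r 0.0862 z 0.1771 Ft -10.1 Fr 9.9 Fz 10.5
```

The arm is dragging slightly inside the true circle (Fr about 10 N), so I'll add an outward correction.

```bash
python3 -m pendant '{"motion":[
{"translation":[0.001,-0.0005,0],"spin":0,"gripper":0.01},
{"translation":[0.002,-0.0006,0],"spin":0,"gripper":0.01},
{"translation":[0.003,-0.0005,0],"spin":0,"gripper":0.01},
{"translation":[0.004,-0.0004,0],"spin":0,"gripper":0.01},
{"translation":[0.005,-0.0003,0],"spin":0,"gripper":0.01},
{"translation":[0.0064,-0.0001,0],"spin":0,"gripper":0.01},
{"translation":[0.0064,-0.0001,0],"spin":0,"gripper":0.01},
{"translation":[0.0064,-0.0001,0],"spin":0,"gripper":0.01},
{"translation":[0.0064,-0.0001,0],"spin":0,"gripper":0.01},
{"translation":[0.0064,-0.0001,0],"spin":0,"gripper":0.01}]}'; python3 st.py
```

```text
t: 26.4
tool_pos: [0.489, 0.1784, 0.1773]
ee_rot: [[-0.588, 0.809, 0.001], [0.809, 0.588, -0.003], [-0.003, -0.001, -1.0]]
contact_force: [-0.8, -6.3, 5.0]
opening: 0.0166
grip_force: 50.5
a 0.389 r 0.0876 z 0.1773 Ft -6.1 Fr 1.8 Fz 5.0
```

```bash
python3 look2.py w6 | grep -E "bush|lid_axis|collar|head"
```

```text
pin_head w 0.68 [334.5 322. ] [0.4887 0.1782 0.1969]
pin_head c 0.43 [235.5 263.1] [0.4948 0.1837 0.1969]
pin_collar w 0.64 [305.4 320.3] [0.4901 0.1745 0.1669]
pin_collar c 0.43 [247.1 267.1] [0.4842 0.1821 0.1669]
bush w 0.48 [353.  485.7] [0.5735 0.1949 0.152 ]
bush t 0.8 [245.7 263.1] [0.4898 0.1738 0.152 ]
bush c 0.81 [249.9 268.9] [0.4874 0.1738 0.152 ]
lid_axis w 0.85 [355.4 483.6] [0.5736 0.1933 0.152 ]
lid_axis t 0.81 [212.2 256.3] [0.5828 0.1931 0.152 ]
lid_axis c 0.66 [236.8 237.7] [0.5821 0.1905 0.152 ]
```

View pics/w6.png

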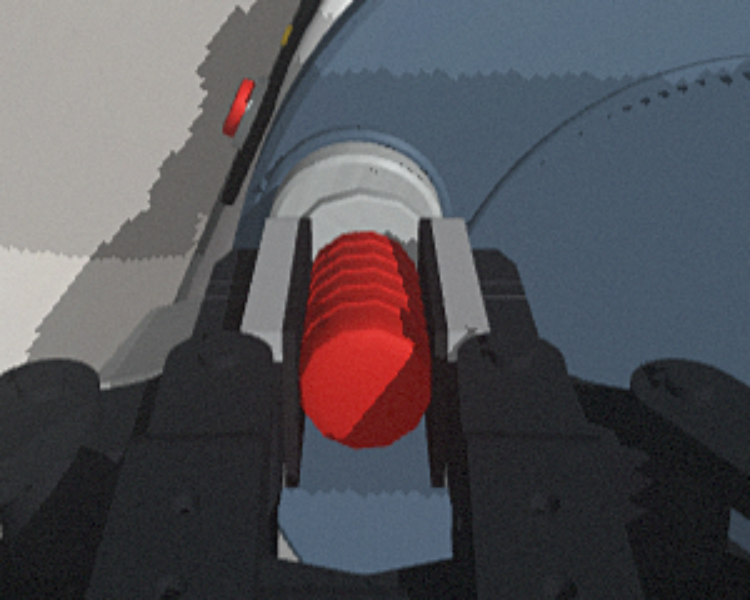

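The pin sits in the bush and the lid is turning with it; the bush ring is at about (360,170) in the crop. I'll carry on along the tangent with a touch more pressure.

```bash
python3 -m pendant '{"motion":[
{"translation":[0.001,0.0004,0.0002],"spin":0,"gripper":0.01},
{"translation":[0.002,0.0009,0.0003],"spin":0,"gripper":0.01},
{"translation":[0.003,0.0013,0.0004],"spin":0,"gripper":0.01},
{"translation":[0.004,0.0018,0.0005],"spin":0,"gripper":0.01},
{"translation":[0.0045,0.0022,0.0005],"spin":0,"gripper":0.01},
{"translation":[0.0045,0.0022,0.0005],"spin":0,"gripper":0.01},
{"translation":[0.0045,0.0022,0.0005],"spin":0,"gripper":0.01},
{"translation":[0.0045,0.0022,0.0005],"spin":0,"gripper":0.01},
{"translation":[0.0045,0.0022,0.0005],"spin":0,"gripper":0.01},
{"translation":[0.0045,0.0022,0.0005],"spin":0,"gripper":0.01}]}'; sed -i 's/\[.5754,.1927\]/[.574,.194]/' st.py; python3 st.py
```

```text
t: 28.55
tool_pos: [0.4882, 0.1822, 0.1771]
ee_rot: [[-0.587, 0.809, 0.0], [0.809, 0.587, -0.005], [-0.004, -0.003, -1.0]]
contact_force: [-2.8, -11.1, 10.4]
opening: 0.017
grip_force: 51.3
a 0.437 r 0.0866 z 0.1771 Ft -10.6 Fr 4.3 Fz 10.4
```

```bash
python3 -m pendant '{"motion":[
{"translation":[0.001,0.0004,0],"spin":0,"gripper":0.01},
{"translation":[0.002,0.0009,0],"spin":0,"gripper":0.01},
{"translation":[0.003,0.0013,0],"spin":0,"gripper":0.01},
{"translation":[0.004,0.0018,0],"spin":0,"gripper":0.01},
{"translation":[0.0051,0.0022,0],"spin":0,"gripper":0.01},
{"translation":[0.0051,0.0022,0],"spin":0,"gripper":0.01},
{"translation":[0.0051,0.0022,0],"spin":0,"gripper":0.01},
{"translation":[0.0051,0.0022,0],"spin":0,"gripper":0.01},
{"translation":[0.0051,0.0022,0],"spin":0,"gripper":0.01},
{"translation":[0.0051,0.0022,0],"spin":0,"gripper":0.01}]}'; python3 st.py
```

```text
t: 29.8
tool_pos: [0.4862, 0.1911, 0.1766]
ee_rot: [[-0.59, 0.807, -0.0], [0.807, 0.59, 0.0], [0.0, 0.0, -1.0]]
contact_force: [1.4, -2.3, -2.2]
opening: 0.0166
grip_force: 49.4
a 0.542 r 0.0878 z 0.1766 Ft -2.4 Fr -1.3 Fz -2.2
```

The force vanished (Fz −2 N), so the tip has dropped over the hole. I'll ease down to centre it.

```bash
python3 -m pendant '{"motion":[
{"translation":[0,0,0.0005],"spin":0,"gripper":0.01},
{"translation":[0,0,0.001],"spin":0,"gripper":0.01},
{"translation":[0,0,0.0015],"spin":0,"gripper":0.01},
{"translation":[0,0,0.002],"spin":0,"gripper":0.01},
{"translation":[0,0,0.0025],"spin":0,"gripper":0.01},
{"translation":[0,0,0.003],"spin":0,"gripper":0.01},
{"translation":[0,0,0.003],"spin":0,"gripper":0.01},
{"translation":[0,0,0.003],"spin":0,"gripper":0.01},
{"translation":[0,0,0.003],"spin":0,"gripper":0.01},
{"translation":[0,0,0.003],"spin":0,"gripper":0.01}]}'; python3 st.py
```

```text
t: 31.05
tool_pos: [0.4863, 0.1911, 0.1736]
ee_rot: [[-0.59, 0.807, 0.0], [0.807, 0.59, 0.0], [0.0, 0.0, -1.0]]
contact_force: [1.9, -2.3, 0.8]
opening: 0.0169
grip_force: 49.5
a 0.541 r 0.0877 z 0.1736 Ft -2.3 Fr -1.8 Fz 0.8
```

```bash
python3 -m pendant '{"motion":[
{"translation":[-0.0003,0.0005,0.0005],"spin":0,"gripper":0.01},
{"translation":[-0.0003,0.0005,0.001],"spin":0,"gripper":0.01},
{"translation":[-0.0003,0.0005,0.0015],"spin":0,"gripper":0.01},
{"translation":[-0.0003,0.0005,0.002],"spin":0,"gripper":0.01},
{"translation":[-0.0003,0.0005,0.0025],"spin":0,"gripper":0.01},
{"translation":[-0.0003,0.0005,0.003],"spin":0,"gripper":0.01},
{"translation":[-0.0003,0.0005,0.0035],"spin":0,"gripper":0.01},
{"translation":[-0.0003,0.0005,0.004],"spin":0,"gripper":0.01},
{"translation":[-0.0003,0.0005,0.004],"spin":0,"gripper":0.01},
{"translation":[-0.0003,0.0005,0.004],"spin":0,"gripper":0.01}]}'; python3 st.py
```

```text
t: 32.3
tool_pos: [0.4866, 0.1909, 0.1694]
ee_rot: [[-0.59, 0.808, -0.001], [0.808, 0.59, -0.0], [0.0, -0.001, -1.0]]
contact_force: [-2.6, -5.0, 2.3]
opening: 0.0167
grip_force: 50.1
a 0.539 r 0.0875 z 0.1694 Ft -4.9 Fr 2.8 Fz 2.3
```

```bash
python3 -m pendant '{"motion":[
{"translation":[-0.0005,-0.0007,0],"spin":0,"gripper":0.01},
{"translation":[-0.0005,-0.0007,0.001],"spin":0,"gripper":0.01},
{"translation":[-0.0005,-0.0007,0.002],"spin":0,"gripper":0.01},
{"translation":[-0.0005,-0.0007,0.003],"spin":0,"gripper":0.01},
{"translation":[-0.0005,-0.0007,0.004],"spin":0,"gripper":0.01},
{"translation":[-0.0005,-0.0007,0.0045],"spin":0,"gripper":0.01},
{"translation":[-0.0005,-0.0007,0.005],"spin":0,"gripper":0.01},
{"translation":[-0.0005,-0.0007,0.0055],"spin":0,"gripper":0.01},
{"translation":[-0.0005,-0.0007,0.006],"spin":0,"gripper":0.01},
{"translation":[-0.0005,-0.0007,0.006],"spin":0,"gripper":0.01}]}'; python3 st.py
```

```text
t: 33.55
tool_pos: [0.4867, 0.1902, 0.1636]
ee_rot: [[-0.59, 0.807, 0.0], [0.807, 0.59, -0.0], [-0.0, 0.0, -1.0]]
contact_force: [-0.8, -3.5, 0.6]
opening: 0.0169
grip_force: 49.8
a 0.531 r 0.0874 z 0.1636 Ft -3.5 Fr 1.0 Fz 0.6
```

Nearly home. I'll push the last bit until the collar seats.

```bash
python3 -m pendant '{"motion":[
{"translation":[-0.0005,-0.0003,0.0004],"spin":0,"gripper":0.01},
{"translation":[-0.0005,-0.0003,0.0008],"spin":0,"gripper":0.01},
{"translation":[-0.0005,-0.0003,0.0012],"spin":0,"gripper":0.01},
{"translation":[-0.0005,-0.0003,0.0016],"spin":0,"gripper":0.01},
{"translation":[-0.0005,-0.0003,0.002],"spin":0,"gripper":0.01},
{"translation":[-0.0005,-0.0003,0.0022],"spin":0,"gripper":0.01},
{"translation":[-0.0005,-0.0003,0.0022],"spin":0,"gripper":0.01},
{"translation":[-0.0005,-0.0003,0.0022],"spin":0,"gripper":0.01},
{"translation":[-0.0005,-0.0003,0.0022],"spin":0,"gripper":0.01},
{"translation":[-0.0005,-0.0003,0.0022],"spin":0,"gripper":0.01}]}'; python3 st.py
```

```text
t: 34.8
tool_pos: [0.4868, 0.19, 0.1627]
ee_rot: [[-0.59, 0.807, 0.001], [0.807, 0.59, -0.0], [-0.001, 0.001, -1.0]]
contact_force: [-5.3, -5.0, 12.8]
opening: 0.0168
grip_force: 51.3
a 0.529 r 0.0873 z 0.1627 Ft -4.8 Fr 5.5 Fz 12.8
```

```bash
python3 -m pendant '{"motion":[
{"translation":[0,0,-0.0005],"spin":0,"gripper":0.01},
{"translation":[0,0,-0.0005],"spin":0,"gripper":0.02},
{"translation":[0,0,-0.0005],"spin":0,"gripper":0.03},
{"translation":[0,0,-0.0005],"spin":0,"gripper":0.04},
{"translation":[0,0,-0.0005],"spin":0,"gripper":0.05},
{"translation":[0,0,-0.0005],"spin":0,"gripper":0.05},
{"translation":[0,0,-0.0005],"spin":0,"gripper":0.05},
{"translation":[0,0,-0.0005],"spin":0,"gripper":0.05},
{"translation":[0,0,-0.0005],"spin":0,"gripper":0.05},
{"translation":[0,0,-0.0005],"spin":0,"gripper":0.05}]}'; python3 look2.py w7
```

```text
t: 36.05
tool_pos: [0.4866, 0.1897, 0.1619]
ee_rot: [[-0.59, 0.807, 0.0], [0.807, 0.59, 0.0], [0.0, 0.0, -1.0]]
contact_force: [0.1, 0.2, 0.2]
opening: 0.05
grip_force: 0.0
[0.4866 0.1897 0.1619]
pin_head w 0.55 [342.2 328.2] [0.4899 0.1883 0.1815]
pin_head c 0.43 [241.3 262.5] [0.4944 0.1869 0.1815]
pin_collar w 0.79 [304.6 324.1] [0.4888 0.1871 0.1515]
pin_collar c 0.72 [251.5 265. ] [0.49   0.1842 0.1515]
lock_pin w 0.63 [274.6 320.4] [0.4896 0.1825 0.1075]
lock_pin c 0.61 [261.8 264.2] [0.5035 0.1763 0.1075]
bush w 0.33 [306.4 320.9] [0.4881 0.1859 0.152 ]
bush c 0.98 [251.3 264.8] [0.4905 0.1844 0.152 ]
lid_axis t 0.65 [212.5 258.3] [0.5819 0.1876 0.152 ]
lid_axis c 0.58 [240.  236.7] [0.5739 0.201  0.152 ]
```

View pics/w7.png

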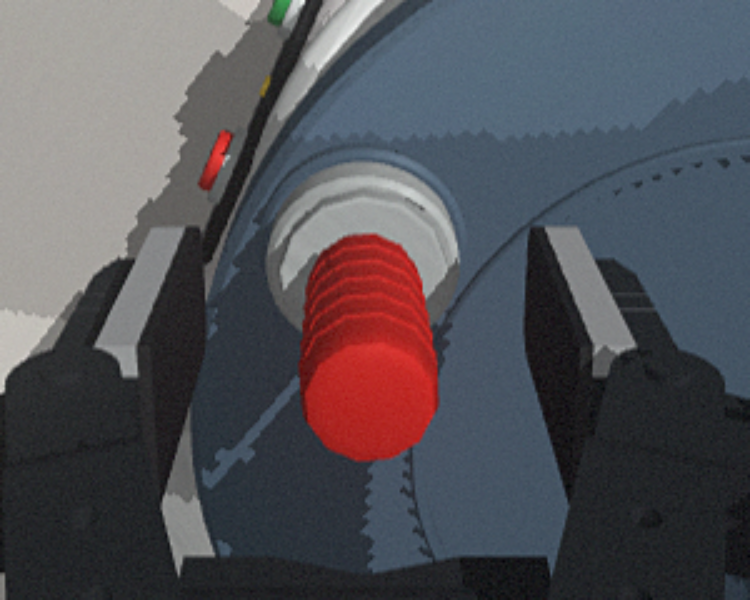

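The fingers are open, and the pin stands with its collar on the bush (crop, about (362,245)), the head clear of both pads. I'll lift off, shut the fingers and tap the head lightly to check its height, which should be 0.197.

```bash
python3 - <<'E'
from h import *
s=monitor.sense();w=capture('wrist');p=atz(w,(359,327.6),.197,s);print(p,go(p))
E
python3 -m pendant '{"motion":[
{"translation":[0,0,-0.01],"spin":0,"gripper":0.05},
{"translation":[0,0,-0.02],"spin":0,"gripper":0.05},
{"translation":[0,0,-0.035],"spin":0,"gripper":0.05},
{"translation":[0,0,-0.05],"spin":0,"gripper":0.05},
{"translation":[0,0,-0.065],"spin":0,"gripper":0.05},
{"translation":[0,0,-0.065],"spin":0,"gripper":0.03},
{"translation":[0,0,-0.065],"spin":0,"gripper":0},
{"translation":[0,0,-0.065],"spin":0,"gripper":0},
{"translation":[0,0,-0.065],"spin":0,"gripper":0},
{"translation":[0,0,-0.065],"spin":0,"gripper":0}]}' 20
```

```text
[0.48754841 0.19106997 0.197     ] [ 0.00052454  0.00152622 -0.03506601]
t: 38.25
tool_pos: [0.4865, 0.1897, 0.2267]
ee_rot: [[-0.59, 0.807, -0.0], [0.807, 0.59, 0.0], [0.0, -0.0, -1.0]]
contact_force: [-0.2, 0.2, -0.2]
opening: 0.0001
grip_force: 0.0
```

```bash
python3 -m pendant '{"motion":[
{"translation":[0.0005,0.0015,0.008],"spin":0,"gripper":0},
{"translation":[0.0005,0.0015,0.016],"spin":0,"gripper":0},
{"translation":[0.0005,0.0015,0.022],"spin":0,"gripper":0},
{"translation":[0.0005,0.0015,0.026],"spin":0,"gripper":0},
{"translation":[0.0005,0.0015,0.028],"spin":0,"gripper":0},
{"translation":[0.0005,0.0015,0.029],"spin":0,"gripper":0},
{"translation":[0.0005,0.0015,0.030],"spin":0,"gripper":0},
{"translation":[0.0005,0.0015,0.0305],"spin":0,"gripper":0},
{"translation":[0.0005,0.0015,0.0305],"spin":0,"gripper":0},
{"translation":[0.0005,0.0015,0.0305],"spin":0,"gripper":0}]}'
```

```text
t: 39.5
tool_pos: [0.4885, 0.1911, 0.1979]
ee_rot: [[-0.59, 0.808, 0.003], [0.808, 0.59, 0.0], [-0.002, 0.002, -1.0]]
contact_force: [-1.1, -2.3, 9.2]
opening: 0.0
grip_force: 4.5
```

```bash
python3 -m pendant '{"motion":[
{"translation":[-0.0005,0,0.0003],"spin":0,"gripper":0},
{"translation":[-0.0005,0,0.0006],"spin":0,"gripper":0},
{"translation":[-0.0005,0,0.0009],"spin":0,"gripper":0},
{"translation":[-0.0005,0,0.0009],"spin":0,"gripper":0},
{"translation":[-0.0005,0,0.0009],"spin":0,"gripper":0},
{"translation":[-0.0005,0,0.0009],"spin":0,"gripper":0},
{"translation":[-0.0005,0,0.0009],"spin":0,"gripper":0},
{"translation":[-0.0005,0,0.0009],"spin":0,"gripper":0},
{"translation":[-0.0005,0,0.0009],"spin":0,"gripper":0},
{"translation":[-0.0005,0,0.0009],"spin":0,"gripper":0}]}'
```

```text
t: 40.75
tool_pos: [0.4892, 0.1909, 0.1978]
ee_rot: [[-0.59, 0.808, 0.004], [0.808, 0.59, 0.0], [-0.002, 0.004, -1.0]]
contact_force: [-1.2, -2.4, 12.8]
opening: -0.0002
grip_force: 6.8
```

```bash
python3 -m pendant '{"motion":[
{"translation":[0,0,-0.01],"spin":0,"gripper":0},
{"translation":[0,0,-0.025],"spin":0,"gripper":0},
{"translation":[0.01,0,-0.05],"spin":0,"gripper":0},
{"translation":[0.01,0,-0.075],"spin":0,"gripper":0.03},
{"translation":[0.01,0,-0.1],"spin":0,"gripper":0.07},
{"translation":[0.01,0,-0.1],"spin":0,"gripper":0.085},
{"translation":[0.01,0,-0.1],"spin":0,"gripper":0.085},
{"translation":[0.01,0,-0.1],"spin":0,"gripper":0.085},
{"translation":[0.01,0,-0.1],"spin":0,"gripper":0.085},
{"translation":[0.01,0,-0.1],"spin":0,"gripper":0.085}]}'
python3 - <<'E'
from h import *
s=monitor.sense();w=capture('wrist');c=capture('scene')
e,C=cam(w,s);f=240/np.tan(np.radians(w['vfov'])/2)
def pj(X): q=C.T@(np.array(X)-e);return q[:2]/q[2]*f+[w['cx'],w['cy']]
for q,z in(('pin_head',.182),('pin_collar',.152),('bush',.152)):
    for n,p in(('w',w),('c',c)):
        o=place_of(p,q)
        if o: print(q,n,o[0]['p'],o[0]['centre'],atz(p,o[0]['centre'],z,s))
c0=pj([.488,.19,.165]).astype(int);print(c0)
x=max(0,c0[0]-60);y=max(0,c0[1]-60);print(x,y)
A=cv2.resize(w['image'][y:y+120,x:x+120],(400,400),interpolation=cv2.INTER_CUBIC).copy()
for z in(.152,.157,.197):
    # true-scale circles for an upright, seated pin
    u=(pj([.488,.19,z])-[x,y])*400/120;cv2.circle(A,tuple(int(v) for v in u),3,(0,255,0),-1)
B=cv2.resize(c['image'][200:290,220:310],(400,400),interpolation=cv2.INTER_CUBIC)
cv2.imwrite('pics/end.png',np.hstack([A,B])[:,:,::-1])
E
```

```text
t: 42.0
tool_pos: [0.4818, 0.1986, 0.2952]
ee_rot: [[-0.59, 0.807, -0.001], [0.807, 0.59, -0.0], [0.0, -0.0, -1.0]]
contact_force: [-0.9, -1.1, 0.5]
opening: 0.0856
grip_force: 0.0
pin_head w 0.76 [249.8, 323.6] [0.48919179 0.18760897 0.182     ]
pin_head c 0.56 [245.0, 264.8] [0.4793438  0.19352889 0.182     ]
pin_collar w 0.79 [238.4, 323.8] [0.48974898 0.18681256 0.152     ]
bush c 0.6 [254.3, 264.3] [0.48283345 0.19334436 0.152     ]
[324 238]
264 178
```

View pics/end.png

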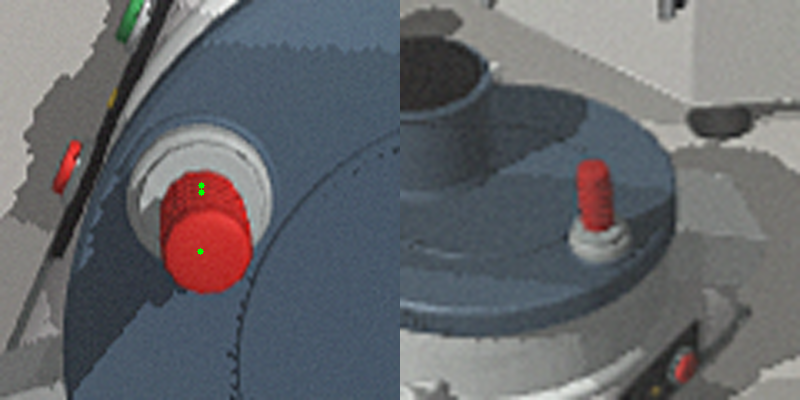

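The last view shows the pin upright with its collar flat on the bush and the fingers well clear. The head did not yield at 13 N. I'll hand in.

```bash
python3 -c "
from station import job; print(job.finish_job())"
```

```text
the job is handed in; nothing more can be done
None
```

The job is handed in: the lid turned about 0.5 rad clockwise until the pin tip dropped into the hidden hole, then the pin was pushed home and released at 42 s, with readings of about 13 N pressing down and 16 N overall at most; on a final tap the head stood at 0.198 m (nominal 0.197 m) and did not yield, and the arm was kept clear of the cup, timer and scraper.

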